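# Load the reagent bottle carrier

### The job

Load the carrier for the cold room: stand each of the four screw-capped bottles upright in the one well cut to its own shape and size, fully down on the well's floor, setting them down rather than dropping them. The two look-alike bottles with pointed nozzles stay on the bench: leave them standing where they are.

Things in the scene. Friction and masses are not known exactly. Their poses are not given: they have to be found in the camera images.
- large_round: White plastic bottle with a flat, ribbed, blue screw cap and a paper label. Round body 54 mm in diameter and 68 mm high, cap 46 mm in diameter, 90 mm high in all, about 180 g. Origin: centre of its underside; z up when standing.
- square: White plastic bottle with a flat, ribbed, blue screw cap and a paper label. Square body 46 x 46 mm (sides along its x and y) and 66 mm high, cap 38 mm in diameter, 84 mm high in all, about 140 g. Origin: centre of its underside; z up when standing.
- flat: White plastic bottle with a flat, ribbed, blue screw cap and a paper label. Oblong body 58 mm along its x, 30 mm along its y and 60 mm high, cap 27 mm in diameter, 78 mm high in all, about 100 g. Origin: centre of its underside; z up when standing.
- small_round: White plastic bottle with a flat, ribbed, blue screw cap and a paper label. Round body 34 mm in diameter and 54 mm high, cap 29 mm in diameter, 72 mm high in all, about 60 g. Origin: centre of its underside; z up when standing.
- nozzle_round: Look-alike that does not belong in the carrier: the same white round body as large_round (54 mm diameter, 68 mm high) but with a narrow pointed blue nozzle on top instead of a screw cap, 108 mm high in all. Origin: centre of its underside; z up when standing.
- nozzle_square: Look-alike that does not belong in the carrier: the same white square body as square (46 x 46 mm, 66 mm high) but with a narrow pointed blue nozzle on top instead of a screw cap, 104 mm high in all. Origin: centre of its underside; z up when standing.
- well_large_round: Fixed white block 100 x 100 x 22 mm, one of four set 2 x 2 (104 mm apart, in any arrangement) in the carrier, a fixed grey tray with a rim lower than the blocks. This one has a round well 70 mm in diameter, for the large round bottle. Well 18 mm deep, black floor. Origin: centre of the block's underside, 5 mm above the bench, below the well's middle; floor 4 mm and block top 22 mm above it.
- well_square: Fixed white block 100 x 100 x 22 mm, one of four set 2 x 2 (104 mm apart, in any arrangement) in the carrier, a fixed grey tray with a rim lower than the blocks. This one has a square well 62 x 62 mm (sides along x and y), for the square bottle. Well 18 mm deep, black floor. Origin: centre of the block's underside, 5 mm above the bench, below the well's middle; floor 4 mm and block top 22 mm above it.
- well_flat: Fixed white block 100 x 100 x 22 mm, one of four set 2 x 2 (104 mm apart, in any arrangement) in the carrier, a fixed grey tray with a rim lower than the blocks. This one has an oblong well, 74 mm along x and 46 mm along y, for the oblong bottle. Well 18 mm deep, black floor. Origin: centre of the block's underside, 5 mm above the bench, below the well's middle; floor 4 mm and block top 22 mm above it.
- well_small_round: Fixed white block 100 x 100 x 22 mm, one of four set 2 x 2 (104 mm apart, in any arrangement) in the carrier, a fixed grey tray with a rim lower than the blocks. This one has a round well 50 mm in diameter, for the small round bottle. Well 18 mm deep, black floor. Origin: centre of the block's underside, 5 mm above the bench, below the well's middle; floor 4 mm and block top 22 mm above it.
There are look-alikes about, which are no part of the job. Leave any orange or turquoise look-alike of the flat alone. What is shaped like the large_round but purple is not meant.

How it is judged:
At the end, for the whole second after the job is handed in: Each screw-capped bottle stands upright (within 0.08 rad) in the well of its own shape and size, within 15 mm of the well's centre and its underside no more than 4 mm above the well's floor, released and at rest; both nozzle bottles stand upright within 20 mm of where they began (horizontal distance between large_round and well_large_round below 0.015 m and z of large_round in the frame of well_large_round below 0.008 m and angle between each of large_round, square, flat, small_round, nozzle_round, nozzle_square's own z axis and vertical below 0.08 rad and linear speed of each of large_round, square, flat, small_round, nozzle_round, nozzle_square below 0.02 m/s and angular speed of each of large_round, square, flat, small_round below 0.2 rad/s and horizontal distance between square and well_square below 0.015 m and z of square in the frame of well_square below 0.008 m and horizontal distance between flat and well_flat below 0.015 m and z of flat in the frame of well_flat below 0.008 m and horizontal distance between small_round and well_small_round below 0.015 m and z of small_round in the frame of well_small_round below 0.008 m and distance of each of nozzle_round, nozzle_square from where it was at the start of the episode below 0.02 m); the robot touches nothing.
It fails at once if a nozzle bottle (nozzle_round) is shifted by more than 20 mm or tipped (distance of nozzle_round from where it was at the start of the episode above 0.02 m or angle between nozzle_round's own z axis and vertical above 0.3 rad).
It fails at once if a nozzle bottle (nozzle_square) is shifted by more than 20 mm or tipped (distance of nozzle_square from where it was at the start of the episode above 0.02 m or angle between nozzle_square's own z axis and vertical above 0.3 rad).
It fails at once if a screw-capped bottle is dropped or thrown (moves faster than 0.9 m/s, as after a fall of some 40 mm, with no finger on it) ((linear speed of large_round above 0.9 m/s and contact force between large_round and the fingers below 0.1 N) or (linear speed of square above 0.9 m/s and contact force between square and the fingers below 0.1 N) or (linear speed of flat above 0.9 m/s and contact force between flat and the fingers below 0.1 N) or (linear speed of small_round above 0.9 m/s and contact force between small_round and the fingers below 0.1 N)).
It also fails if it takes over 106 s, if anything falls off the work surface, if the arm or the gripper's body presses on something with over 40 N, if the wrist force passes 120 N, or if a joint passes its speed limit or range.

### The arm

A 6-joint arm with a two-finger parallel gripper is mounted at the origin on the work surface. World frame = base frame: x ahead of the robot, y to its left, z up, the work surface at z = 0. Lengths are in m, angles in rad, forces in N, time in s.
With the tool pointing down it reaches from about 0.275 to 0.775 m from the base axis. Payload 14.6 kg.
Tool frame: the origin (TCP) lies midway between the tips of the shut fingers; the grasp point (between the pads) lies r.grip_depth behind it (r.grip_depth is the distance from the TCP to the grasp point, in m); z points along the fingers, x is the direction in which the jaws open and shut, and the axes are right-handed (so a half turn about z gives the same grasp; the last joint's range is limited). The gripper opens to 85 mm and grips with 20 to 120 N. Pads are 22 mm wide; open, the fingers measure 114 mm over their backs; the gripper's body (76 mm by 85 mm) begins 54 mm behind the grasp point. The pads swing forward as they close: fully open they stand 13 mm farther back than shut.
Start: joints at [1.11, 0.263, -0.048, 1.259, 0, 1.415], TCP at [0.158, 0.501, 0.231] pointing down, gripper open.
Joint ranges: [-2.65, 2.65], [-0.89, 1.7], [-1.18, 1.37], [-2.13, 2.11], [-1.35, 1.29], [-3.14, 3.14]. Speed limits (rad/s): [1.89, 1.89, 2.57, 2.79, 3.14, 3.14].

### API

Orientations are given as a unit quaternion [w, x, y, z].
In Python, from station import r, imaging, silhouettes gives the robot as it stands.
- The arm moves only by the tool move_arm, never from a script. Its argument "moves" is a list of rows, each a list of 6 numbers: the shift along the world's x, y, z in m, then the turn, a rotation vector about the world's x, y, z in rad. In form: [[dx, dy, dz, ax, ay, az], ...]. A call has 1 to 10 rows; each row is the pose to reach, as a shift and turn from the pose commanded when the call began; what a row does not reach only later rows make up. A row lasts 1/12 s, in which the tool goes at most 41.7 mm and 7.16 degrees, less where a joint would pass 70% of its speed; a pose out of reach is approached as far as the arm can. A call with a gripper value outside its range is refused whole. "grip" is the opening, from 0 (shut) to 1 (fully open), set as the call begins (left out, the last holds). The fingers move at their own pace and stop on an object; "newtons" is the grip in N (left out, the last holds). Time passes only in rows, so rows that repeat a pose let the fingers close. It gives the time, the measured TCP pose, the force and the opening at its end, in the units of the state.
- r.observe(): the state, without advancing time (a new reading comes with each control period).
- imaging.capture(name): name is "side" or "top"; returns a dict with "img" (384x512x3 uint8, red, green, blue), "range_z" (384x512 float32, m along the optical axis (not along the pixel's ray), 0 where there is no reading), "camera_matrix" (3x3 intrinsics, pixels), "R" (3x3) and "t" (3): a world point X has camera coordinates R X + t. Camera axes: x right, y down, z forward; pixel columns grow to the right and rows downward; lengths in m; the calibration is good to about 2 mm. A picture is of the moment at which its call begins.
- r.close_job(): hands the job in, once; it reports no verdict.
Trained networks look in a picture, given as the dict that the camera call returned (one of the last four; its "shot" number tells which), for a name from the list of things; names that differ only in an ending like _2 or _b are one class to them, and where a whole thing is asked for, a point or a joint stands for the part that bears it (a point fixed in the world has none). Each returns a list of dicts, best first, with "conf" (0 to 1); they miss things now and then, are a little off and sometimes report something else, mostly with a low value. They report only what shows in the picture. A call takes as long as a camera call. They do not tell look-alikes from the thing itself.
- silhouettes(picture, target): "region" (384x512 bool, what is visible of it) and "pixel" ([column, row] in pixels, amid what is visible of it).
The state is a dict: "time_s": time; "qpos": joint angles; "qvel": joint speeds; "joint_efforts": joint torques, N m; "tcp_pos": TCP position; "tool_rot": TCP orientation; "contact_force": force on the tool from outside, world axes, zero at the start; "moment": the same for the moment, N m; "finger_gap": finger opening in m.
Only numpy, scipy, OpenCV 4.12 (cv2) and the standard library are available. Lean on these libraries where they do the work, as an engineer would, in place of code of your own. Each camera call takes 0.05 s, during which the arm holds its last target. There are 200 camera calls.

## Working session

There is one attempt and no reset: what is moved stays moved. The work goes in short steps, Python scripts to look and compute and a tool call to move; the robot and the scene stay as the last step left them, time stands still between calls to the robot, and variables do not carry over. Pictures are saved under pics/ and viewed, about 12 in all and at most 16, crops included, and the job is handed in when it is done.

Besides the shell and the picture viewer there is one more tool, called after "Emit:" by a JSON object that holds its "api" and its "payload". move_arm: Moves the arm, as the interface text tells. Its arguments: {"type":"object","properties":{"moves":{"type":"array"},"grip":{"type":"number"},"newtons":{"type":"number"}},"required":["moves"]}

```bash
mkdir -p pics; ls; python3 - <<'E'
from station import r, imaging, silhouettes
import cv2
print(r.observe(), r.grip_depth)
for n in ("top","side"):
    p=imaging.capture(n); cv2.imwrite(f"pics/{n}0.png",cv2.cvtColor(cv2.resize(p["img"],(768,576)),cv2.COLOR_RGB2BGR))
    print(n,p["R"],p["t"],p["camera_matrix"])
E
```

```text
pics
{'time_s': 0.0, 'qpos': array([ 1.10974554e+00,  2.63492484e-01, -4.89554518e-02,  1.25939498e+00,
        2.46249343e-05,  1.41547745e+00]), 'qvel': array([-0.00211567, -0.00046789,  0.00052102,  0.00045569,  0.00125687,
       -0.00082599]), 'joint_efforts': array([-3.30256889e-04, -6.37612295e+01,  3.84562862e+01,  1.37194232e-02,
       -1.36328927e-04,  7.64023383e-06]), 'tcp_pos': array([0.1579006 , 0.50039518, 0.23083408]), 'tool_rot': array([ 2.29416382e-04,  8.06532975e-01,  5.91188875e-01, -4.70488598e-04]), 'contact_force': array([ 0.21125979,  0.17800859, -0.06632361]), 'moment': array([-0.04979944, -0.01431284,  0.02196385]), 'finger_gap': 0.08553969536215542} 0.0187
top [[-0.01083571 -0.9999216   0.00627618]
 [-0.98139636  0.00943134 -0.19176086]
 [ 0.19168664 -0.00823729 -0.98142161]] [-0.04365367  0.49862453  1.08069656] [[401.6824404    0.         251.19762933]
 [  0.         401.6824404  192.10840664]
 [  0.           0.           1.        ]]
side [[ 0.94122732 -0.33772082 -0.00598129]
 [-0.26218377 -0.71931219 -0.64331147]
 [ 0.21295726  0.60707053 -0.7655812 ]] [-0.49327738  0.10472107  1.04713642] [[402.48926365   0.         254.94001876]
 [  0.         402.48926365 189.02147621]
 [  0.           0.           1.        ]]
```

View pics/top0.png

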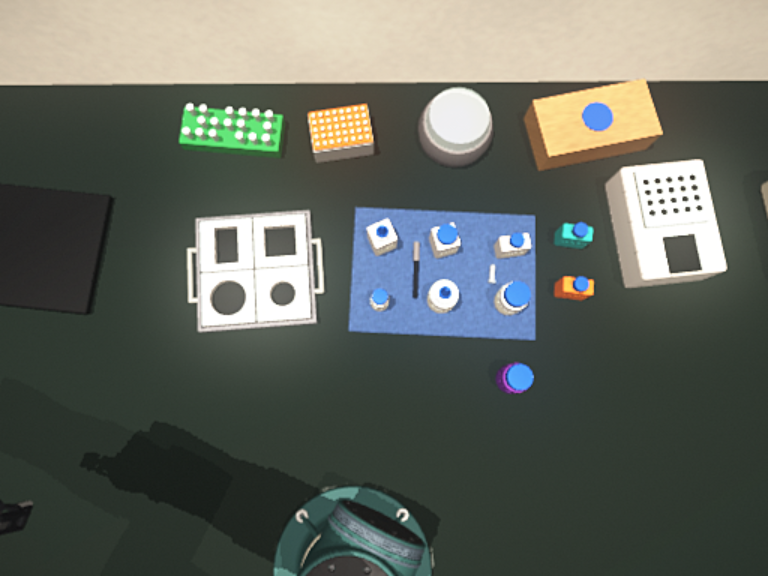

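View pics/side0.png

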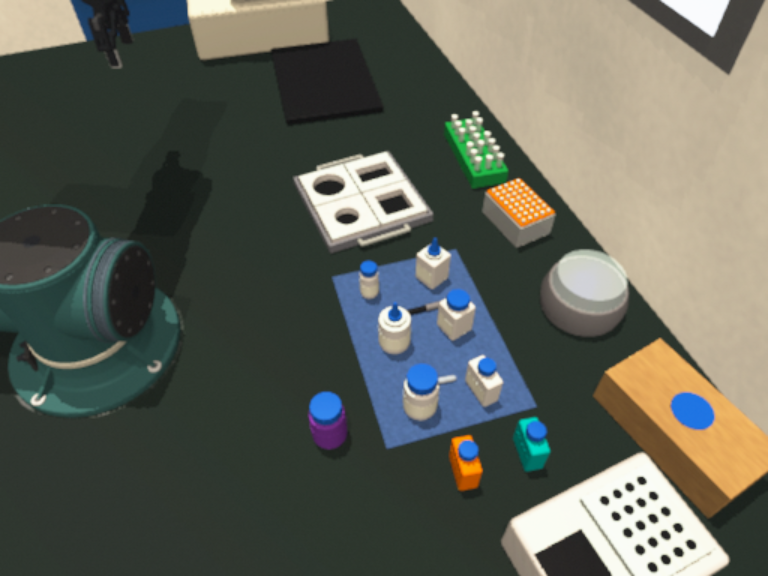

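The first scene view shows, in 768-px top-picture pixels:
- **To move:** large_round (514,297), square (445,240), flat (514,243), small_round (380,299).
- **Look-alikes to leave:** nozzle_round (443,296), nozzle_square (382,236), purple (516,378), orange (575,288), turquoise (574,235).
- **Wells:** flat (227,244), square (281,241), large (228,298), small (283,293).

Next I measure them.

```bash
cat > h.py <<'E'
from station import r, imaging, silhouettes
import numpy as np, cv2
def cloud(p):
    z=p["range_z"]; K=p["camera_matrix"]; v,u=np.mgrid[0:384,0:512]
    c=np.stack([(u-K[0,2])/K[0,0]*z,(v-K[1,2])/K[1,1]*z,z],-1)
    return (c-p["t"])@p["R"]          # R^T (c-t)
def proj(p,X):
    c=p["R"]@np.asarray(X)+p["t"]; q=p["camera_matrix"]@c; return q[:2]/q[2]
def lift(p,px,zw):   # pixel -> world at height zw
    K=p["camera_matrix"]; d=p["R"].T@np.linalg.solve(K,[px[0],px[1],1]); o=-p["R"].T@p["t"]
    return o+d*(zw-o[2])/d[2]
E
cat > m.py <<'E'
from h import *
P={n:imaging.capture(n) for n in("top","side")}
C={n:cloud(P[n]) for n in P}
approx={"large_round":(514,297),"square":(445,240),"flat":(514,243),"small_round":(380,299),"nozzle_round":(443,296),"nozzle_square":(382,236)}
H=dict(large_round=.09,square=.084,flat=.078,small_round=.072,nozzle_round=.108,nozzle_square=.104)
t=P["top"]
for n,a in approx.items():
    g=lift(t,(a[0]/1.5,a[1]/1.5),H[n])[:2]
    for k in ("top","side"):
        X=C[k].reshape(-1,3); im=P[k]["img"].reshape(-1,3).astype(int)
        near=(np.hypot(*(X[:,:2]-g).T)<.055)&(P[k]["range_z"].ravel()>0)
        cap=near&(X[:,2]>H[n]-.005)&(X[:,2]<H[n]+.006)
        blue=near&(im[:,2]>im[:,0]+60)&(X[:,2]>.05)
        b=X[near&(X[:,2]>.012)]
        mr=cv2.minAreaRect(b[:,:2].astype(np.float32)*1000)
        print(n,k,"cap",cap.sum(),X[cap].mean(0).round(4),"all rect",np.round(mr[0],1),np.round(mr[1],1),round(mr[2],1),"zmax",b[:,2].max().round(3))
    b=np.vstack([C[k].reshape(-1,3)[(np.hypot(*(C[k].reshape(-1,3)[:,:2]-g).T)<.055)&(C[k].reshape(-1,3)[:,2]>.012)&(P[k]["range_z"].ravel()>0)] for k in C])
    mr=cv2.minAreaRect(b[:,:2].astype(np.float32)*1000); print("   both",np.round(mr[0],1),np.round(mr[1],1),round(mr[2],1))
for w in("well_large_round","well_square","well_flat","well_small_round","large_round","square","flat","small_round"):
    for k in P:
        for d in silhouettes(P[k],w)[:3]: print(w,k,round(d["conf"],2),np.round(d["pixel"]),lift(P[k],d["pixel"],.027 if "well" in w else .05).round(3))
# dark wells in blocks
g=cv2.cvtColor(t["img"],cv2.COLOR_RGB2GRAY); X=C["top"]
tr=(X[...,2]>.02)&(X[...,2]<.034)&(g>130)
x0,y0,x1,y1=125,135,220,225
m=np.zeros_like(g); m[y0:y1,x0:x1]=((g<130))[y0:y1,x0:x1]
blk=np.zeros_like(g); blk[y0:y1,x0:x1]=tr[y0:y1,x0:x1]
pts=X[blk>0][:,:2].astype(np.float32)*1000
print("blocks",cv2.minAreaRect(pts),X[blk>0][:,2].mean())
hull=np.zeros_like(g); cv2.fillConvexPoly(hull,cv2.convexHull(np.argwhere(blk>0)[:,::-1].astype(np.int32)),1)
n,l,s,c=cv2.connectedComponentsWithStats(((m>0)&(hull>0)).astype(np.uint8))
for i in range(1,n):
    if s[i,4]>60:
        cs,_=cv2.findContours((l==i).astype(np.uint8),0,1)
        q=np.array([lift(t,p[0],.027)[:2] for p in cs[0]],np.float32)*1000
        print("well",s[i,4],c[i].round(1),lift(t,c[i],.027).round(4),cv2.minAreaRect(q))
E
python3 m.py
```

```text
large_round top cap 228 [ 0.4769 -0.301   0.0917] all rect [ 486.4 -298. ] [73.7 49.6] 10.7 zmax 0.097
large_round side cap 310 [ 0.4762 -0.3037  0.0911] all rect [ 474.9 -304.9] [50.7 50.5] 10.2 zmax 0.096
   both [ 486.3 -300.6] [74.7 54.6] 10.7
square top cap 142 [ 0.5915 -0.179   0.0856] all rect [ 586.3 -160.9] [46.3 84.5] 15.5 zmax 0.094
square side cap 165 [ 0.5905 -0.1811  0.0849] all rect [ 583.5 -163.3] [46.  84.8] 18.2 zmax 0.089
   both [ 586.5 -162.4] [47.8 86.8] 12.9
flat top cap 76 [ 0.5809 -0.3091  0.0795] all rect [ 574.3 -298.6] [45.7 85.4] 30.5 zmax 0.085
flat side cap 110 [ 0.58   -0.3116  0.0785] all rect [ 572.8 -300.2] [48.3 87.8] 32.6 zmax 0.083
   both [ 573.2 -299.9] [49.3 88. ] 32.6
small_round top cap 85 [ 0.4777 -0.0534  0.0737] all rect [475.7 -54.2] [30.8 32. ] 43.3 zmax 0.081
small_round side cap 87 [ 0.4766 -0.0556  0.0725] all rect [476.8 -56.6] [33.  31.9] 11.4 zmax 0.077
   both [476.4 -55.3] [32.1 35.6] 45.9
nozzle_round top cap 8 [ 0.4818 -0.1725  0.1069] all rect [ 481.3 -159.2] [53.  76.1] 0.4 zmax 0.112
nozzle_round side cap 8 [ 0.4818 -0.1733
[... 1831 characters left out ...]
25 0.027 ] ((590.6467895507812, 243.8515167236328), (69.26925659179688, 40.739715576171875), 1.9504404067993164)
well 72 [209.7 176.3] [0.5498 0.0702 0.027 ] ((549.724365234375, 70.13497161865234), (86.4372787475586, 6.9321441650390625), 3.8167810440063477)
well 67 [129.3 181.7] [0.5363 0.3011 0.027 ] ((532.6397094726562, 301.7937927246094), (82.76970672607422, 5.763782501220703), 2.6846423149108887)
well 388 [151.8 198.4] [0.4869 0.2349 0.027 ] ((486.7052001953125, 235.60240173339844), (61.368263244628906, 59.78635025024414), 1.8140472173690796)
well 181 [188.2 195.5] [0.4942 0.1313 0.027 ] ((495.5685119628906, 131.79827880859375), (40.87929916381836, 39.98287582397461), 0.9146558046340942)
```

```bash
python3 - <<'E'
from h import *
P={n:imaging.capture(n) for n in("top","side")}
for n,g,rad in(("square",(.591,-.18),.038),("flat",(.5805,-.3103),.038)):
  A=[]
  for k in P:
    X=cloud(P[k]); X=X[(P[k]["range_z"]>0)&(X[...,2]>.025)&(X[...,2]<.07)]; X=X[np.hypot(*(X[:,:2]-g).T)<rad]; A.append(X)
    print(n,k,len(X),cv2.minAreaRect(X[:,:2].astype(np.float32)*1000))
  print(n,cv2.minAreaRect(np.vstack(A)[:,:2].astype(np.float32)*1000))
im=P["top"]["img"][120:270,225:405]; cv2.imwrite("pics/crop.png",cv2.cvtColor(cv2.resize(im,None,fx=4,fy=4,interpolation=2),cv2.COLOR_RGB2BGR))
from scipy.spatial.transform import Rotation as R
q=r.observe()["tool_rot"]; print(R.from_quat(np.r_[q[1:],q[0]]).as_matrix().round(3))
E
```

```text
square top 164 ((591.4518432617188, -179.64642333984375), (46.18690490722656, 47.655731201171875), 14.155423164367676)
square side 334 ((590.99072265625, -180.61810302734375), (48.20024490356445, 45.93914794921875), 13.758874893188477)
square ((590.68701171875, -179.85507202148438), (47.95273208618164, 47.67109680175781), 14.446420669555664)
flat top 205 ((580.4625244140625, -309.94219970703125), (30.156606674194336, 59.4138069152832), 7.392470836639404)
flat side 361 ((579.8782348632812, -311.14764404296875), (30.067537307739258, 58.38302230834961), 9.016183853149414)
flat ((580.160400390625, -310.2265625), (30.8290958404541, 59.90003204345703), 7.392470836639404)
[[ 0.301  0.954 -0.   ]
 [ 0.954 -0.301 -0.   ]
 [-0.    -0.    -1.   ]]
```

View pics/crop.png

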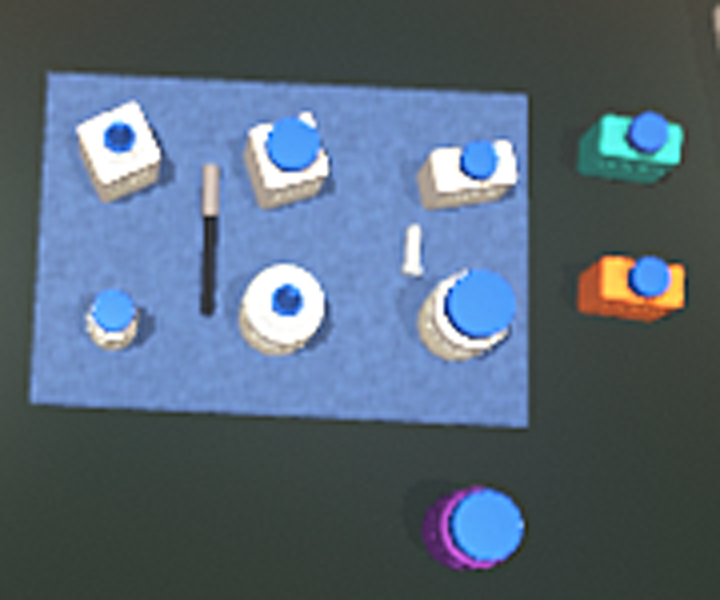

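The crop confirms the choice. The white screw-capped bottles are small (115,310), square (292,140), flat (480,160) and large (480,303). The nozzle bottles and the coloured ones are distinct. I start with small_round.

Emit:
{"api": "move_arm", "payload": {"moves": [[0.21,-0.36,-0.01,0,0,0.368],[0.21,-0.36,-0.01,0,0,0.368],[0.21,-0.36,-0.01,0,0,0.368],[0.21,-0.36,-0.01,0,0,0.368],[0.21,-0.36,-0.01,0,0,0.368],[0.21,-0.36,-0.01,0,0,0.368],[0.21,-0.36,-0.01,0,0,0.368],[0.21,-0.36,-0.01,0,0,0.368],[0.21,-0.36,-0.01,0,0,0.368],[0.21,-0.36,-0.01,0,0,0.368]], "grip": 1, "newtons": 40}}

```text
time_s: 1.93
tcp_pos: [0.3628, 0.1487, 0.2218]
tool_rot: [0.0, 0.685, 0.729, 0.0]
contact_force: [2.4, 0.3, -0.0]
finger_gap: 0.0851
```

Emit:
{"api": "move_arm", "payload": {"moves": [[0.109,-0.195,-0.09,0,0,0],[0.109,-0.195,-0.09,0,0,0],[0.109,-0.195,-0.09,0,0,0],[0.109,-0.195,-0.09,0,0,0],[0.109,-0.195,-0.09,0,0,0],[0.109,-0.195,-0.09,0,0,0],[0.109,-0.195,-0.09,0,0,0],[0.109,-0.195,-0.09,0,0,0]]}}

```text
time_s: 2.6
tcp_pos: [0.4713, -0.0455, 0.1308]
tool_rot: [-0.001, 0.686, 0.728, -0.0]
contact_force: [-0.6, 1.3, 0.2]
finger_gap: 0.0854
```

```bash
python3 - <<'E'
from h import *
print(r.observe()["tcp_pos"])
for n in("top","side"):
    p=imaging.capture(n); u=proj(p,[.477,-.0545,.06]).astype(int)
    im=p["img"][u[1]-60:u[1]+60,u[0]-75:u[0]+75]; cv2.imwrite(f"pics/a_{n}.png",cv2.cvtColor(cv2.resize(im,None,fx=4,fy=4),cv2.COLOR_RGB2BGR))
E
```

```text
[ 0.47127433 -0.0454827   0.13076747]
```

View pics/a_side.png

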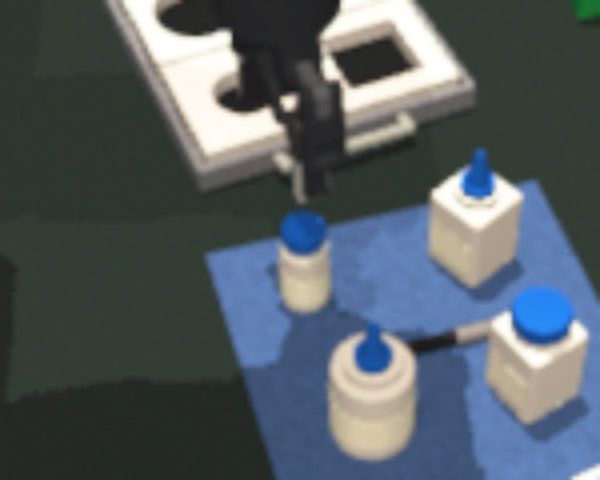

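The side crop shows the gripper above small_round, at (303,232), and a few mm short of it. I correct for that and go down.

Emit:
{"api": "move_arm", "payload": {"moves": [[0.006,-0.009,0,0,0,0],[0.006,-0.009,-0.03,0,0,0],[0.006,-0.009,-0.06,0,0,0],[0.006,-0.009,-0.09,0,0,0],[0.006,-0.009,-0.106,0,0,0],[0.006,-0.009,-0.106,0,0,0],[0.006,-0.009,-0.106,0,0,0]]}}

```text
time_s: 3.28
tcp_pos: [0.4772, -0.053, 0.0259]
tool_rot: [-0.0, 0.684, 0.729, -0.0]
contact_force: [-0.0, 1.1, -0.2]
finger_gap: 0.0854
```

Emit:
{"api": "move_arm", "payload": {"moves": [[0,0,0,0,0,0],[0,0,0,0,0,0],[0,0,0,0,0,0],[0,0,0,0,0,0],[0,0,0,0,0,0],[0,0,0,0,0,0],[0,0,0,0,0,0],[0,0,0,0,0,0]], "grip": 0}}

```text
time_s: 3.95
tcp_pos: [0.4777, -0.0534, 0.0264]
tool_rot: [0.001, 0.685, 0.729, 0.0]
contact_force: [-2.6, 1.3, 11.7]
finger_gap: 0.0332
```

Emit:
{"api": "move_arm", "payload": {"moves": [[0,0,0.03,0,0,0],[0,0,0.07,0,0,0],[0.002,0.02,0.1,0,0,0],[0.005,0.055,0.1,0,0,0],[0.008,0.09,0.1,0,0,0],[0.011,0.125,0.1,0,0,0],[0.014,0.16,0.1,0,0,0],[0.0165,0.1855,0.1,0,0,0],[0.0165,0.1855,0.1,0,0,0],[0.0165,0.1855,0.1,0,0,0]]}}

```text
time_s: 4.78
tcp_pos: [0.4936, 0.1332, 0.1256]
tool_rot: [0.0, 0.684, 0.73, -0.0]
contact_force: [-1.0, -1.1, -0.5]
finger_gap: 0.0329
```

```bash
python3 - <<'E'
from h import *
s=r.observe(); print(s["tcp_pos"],s["contact_force"],s["finger_gap"])
for n in("top","side"):
    p=imaging.capture(n); u=proj(p,[.494,.132,.06]).astype(int)
    im=p["img"][u[1]-60:u[1]+60,u[0]-75:u[0]+75]; cv2.imwrite(f"pics/b_{n}.png",cv2.cvtColor(cv2.resize(im,None,fx=4,fy=4),cv2.COLOR_RGB2BGR))
    X=cloud(p); im=p["img"].astype(int)
    m=(im[...,2]>im[...,0]+60)&(X[...,2]>.08)&(np.hypot(X[...,0]-.494,X[...,1]-.132)<.04); print(n,m.sum(),X[m].mean(0))
E
```

```text
[0.4936108  0.13317145 0.12563576] [-1.04566853 -1.11262133 -0.46285857] 0.032941198112131
top 0 [nan nan nan]
side 10 [0.48040552 0.12335296 0.17523456]<stdin>:7: RuntimeWarning: Mean of empty slice.
  ret = um.true_divide(
```

View pics/b_side.png

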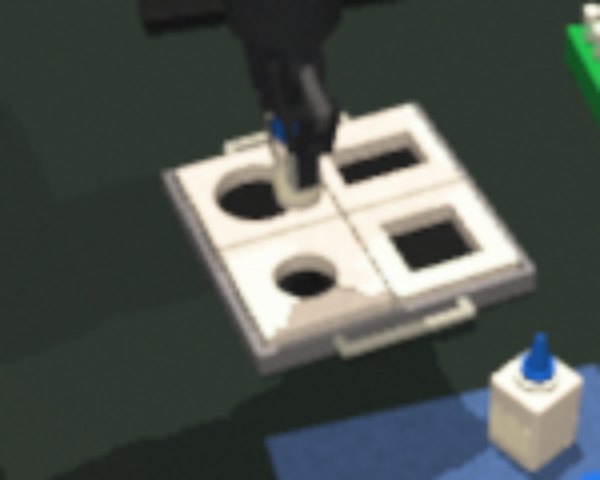

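small_round is held upright above its well. I lower it and release.

Emit:
{"api": "move_arm", "payload": {"moves": [[0,-0.001,-0.03,0,0,0],[0,-0.001,-0.06,0,0,0],[0,-0.001,-0.078,0,0,0],[0,-0.001,-0.085,0,0,0],[0,-0.001,-0.089,0,0,0],[0,-0.001,-0.091,0,0,0],[0,-0.001,-0.091,0,0,0],[0,-0.001,-0.091,0,0,0]]}}

```text
time_s: 5.55
tcp_pos: [0.4944, 0.131, 0.0355]
tool_rot: [0.0, 0.685, 0.729, 0.001]
contact_force: [0.6, 0.4, -0.1]
finger_gap: 0.0331
```

Emit:
{"api": "move_arm", "payload": {"moves": [[0,0,-0.001,0,0,0],[0,0,-0.001,0,0,0],[0,0,-0.001,0,0,0],[0,0,-0.001,0,0,0],[0,0,-0.001,0,0,0],[0,0,-0.001,0,0,0]], "grip": 1}}

```text
time_s: 6.05
tcp_pos: [0.4938, 0.1312, 0.0337]
tool_rot: [0.0, 0.685, 0.729, 0.0]
contact_force: [0.6, -0.4, 0.5]
finger_gap: 0.0854
```

Emit:
{"api": "move_arm", "payload": {"moves": [[0,0,0.04,0,0,0],[0,0,0.08,0,0,0],[0,0,0.12,0,0,0],[0.02,-0.03,0.14,0,0,0.09],[0.04,-0.07,0.14,0,0,0.18],[0.05,-0.11,0.14,0,0,0.187],[0.06,-0.15,0.14,0,0,0.187],[0.07,-0.19,0.14,0,0,0.187],[0.08,-0.23,0.14,0,0,0.187],[0.088,-0.268,0.14,0,0,0.187]]}}

```text
time_s: 6.88
tcp_pos: [0.582, -0.1392, 0.1736]
tool_rot: [0.0, 0.614, 0.789, 0.0]
contact_force: [1.3, 1.4, -0.0]
finger_gap: 0.0857
```

Emit:
{"api": "move_arm", "payload": {"moves": [[0.009,-0.04,0,0,0,0],[0.009,-0.041,0,0,0,0],[0.009,-0.041,-0.03,0,0,0],[0.009,-0.041,-0.06,0,0,0],[0.009,-0.041,-0.09,0,0,0],[0.009,-0.041,-0.12,0,0,0],[0.009,-0.041,-0.1405,0,0,0],[0.009,-0.041,-0.1405,0,0,0],[0.009,-0.041,-0.1405,0,0,0]]}}

```text
time_s: 7.63
tcp_pos: [0.5903, -0.1776, 0.0328]
tool_rot: [-0.001, 0.614, 0.79, -0.0]
contact_force: [-0.3, -0.6, 0.9]
finger_gap: 0.0853
```

Emit:
{"api": "move_arm", "payload": {"moves": [[0,0,0,0,0,0],[0,0,0,0,0,0],[0,0,0,0,0,0],[0,0,0,0,0,0],[0,0,0,0,0,0],[0,0,0,0,0,0],[0,0,0,0,0,0]], "grip": 0}}

```text
time_s: 8.22
tcp_pos: [0.5915, -0.1782, 0.0345]
tool_rot: [0.001, 0.614, 0.789, 0.0]
contact_force: [-0.3, 0.7, 7.3]
finger_gap: 0.0455
```

Emit:
{"api": "move_arm", "payload": {"moves": [[0,0,0.03,0,0,0],[0,0,0.06,0,0,0],[0,0,0.095,0,0,0],[0,0,0.13,0,0,0],[0,0.03,0.135,0,0,-0.04],[0.001,0.065,0.135,0,0,-0.08],[0.002,0.1,0.135,0,0,-0.12],[0.003,0.135,0.135,0,0,-0.16],[0.004,0.17,0.135,0,0,-0.187],[0.005,0.205,0.135,0,0,-0.187]]}}

```text
time_s: 9.05
tcp_pos: [0.5956, 0.0288, 0.1688]
tool_rot: [0.0, 0.686, 0.728, 0.0]
contact_force: [0.2, -1.2, -2.3]
finger_gap: 0.0456
```

Emit:
{"api": "move_arm", "payload": {"moves": [[0.001,0.035,-0.01,0,0,0],[0.001,0.07,-0.03,0,0,0],[0.001,0.1,-0.05,0,0,0],[0.001,0.1115,-0.06,0,0,0],[0.001,0.1115,-0.07,0,0,0],[0.001,0.1115,-0.07,0,0,0]]}}

```text
time_s: 9.55
tcp_pos: [0.596, 0.1386, 0.0967]
tool_rot: [-0.001, 0.684, 0.729, -0.001]
contact_force: [-0.9, -1.4, -2.4]
finger_gap: 0.0455
```

```bash
python3 - <<'E'
from h import *
s=r.observe(); print(s["tcp_pos"],s["contact_force"],s["finger_gap"])
p=imaging.capture("side"); u=proj(p,[.55,.13,.06]).astype(int)
im=p["img"][u[1]-60:u[1]+60,u[0]-75:u[0]+75]; cv2.imwrite(f"pics/c.png",cv2.cvtColor(cv2.resize(im,None,fx=4,fy=4),cv2.COLOR_RGB2BGR))
E
```

```text
[0.59595642 0.13860622 0.09668182] [-0.93445031 -1.35986083 -2.38404797] 0.045514858876988404
```

View pics/c.png

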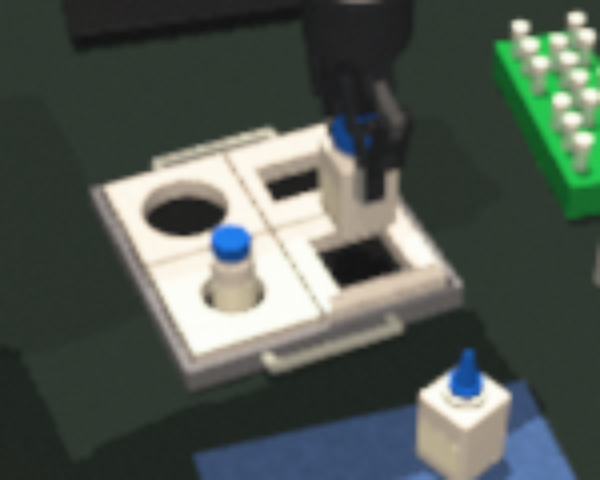

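small_round stands in its well at (232,280). The square bottle is upright over its own well, so I lower it: floor at TCP 0.0435, dz −0.053.

Emit:
{"api": "move_arm", "payload": {"moves": [[0.001,0,-0.02,0,0,0],[0.001,0,-0.038,0,0,0],[0.001,0,-0.046,0,0,0],[0.001,0,-0.05,0,0,0],[0.001,0,-0.053,0,0,0],[0.001,0,-0.0535,0,0,0],[0.001,0,-0.0535,0,0,0]]}}

```text
time_s: 10.18
tcp_pos: [0.5982, 0.1384, 0.0453]
tool_rot: [0.0, 0.685, 0.729, 0.0]
contact_force: [-0.1, 0.3, -0.8]
finger_gap: 0.0458
```

Emit:
{"api": "move_arm", "payload": {"moves": [[0,0,0,0,0,0],[0,0,0,0,0,0],[0,0,0,0,0,0],[0,0,0,0,0,0],[0,0,0,0,0,0],[0,0,0,0,0,0]], "grip": 1}}

```text
time_s: 10.68
tcp_pos: [0.5978, 0.1387, 0.0447]
tool_rot: [0.0, 0.685, 0.729, 0.0]
contact_force: [0.1, -1.4, 0.9]
finger_gap: 0.0854
```

Emit:
{"api": "move_arm", "payload": {"moves": [[0,0,0.04,0,0,0],[0,0,0.08,0,0,0],[0,0,0.12,0,0,0],[-0.005,-0.02,0.14,0,0,0],[-0.015,-0.06,0.14,0,0,0],[-0.025,-0.1,0.14,0,0,0],[-0.035,-0.14,0.14,0,0,0],[-0.045,-0.18,0.14,0,0,0],[-0.055,-0.22,0.14,0,0,0],[-0.065,-0.26,0.14,0,0,0]]}}

```text
time_s: 11.52
tcp_pos: [0.5319, -0.1231, 0.1848]
tool_rot: [0.0, 0.685, 0.729, 0.0]
contact_force: [0.7, 0.4, -0.1]
finger_gap: 0.0855
```

Emit:
{"api": "move_arm", "payload": {"moves": [[-0.012,-0.036,0,0,0,0],[-0.024,-0.072,0,0,0,0],[-0.036,-0.108,0,0,0,0],[-0.048,-0.144,0,0,0,0],[-0.055,-0.178,0,0,0,0],[-0.055,-0.18,-0.03,0,0,0],[-0.055,-0.18,-0.06,0,0,0],[-0.055,-0.18,-0.06,0,0,0]]}}

```text
time_s: 12.18
tcp_pos: [0.4755, -0.3005, 0.1201]
tool_rot: [-0.003, 0.685, 0.728, -0.0]
contact_force: [-0.4, 0.5, -2.2]
finger_gap: 0.0853
```

Emit:
{"api": "move_arm", "payload": {"moves": [[0.001,-0.001,-0.03,0,0,0],[0.001,-0.001,-0.06,0,0,0],[0.001,-0.001,-0.084,0,0,0],[0.001,-0.001,-0.086,0,0,0],[0.001,-0.001,-0.086,0,0,0]]}}

```text
time_s: 12.6
tcp_pos: [0.4787, -0.3019, 0.039]
tool_rot: [-0.001, 0.685, 0.729, -0.0]
contact_force: [0.1, 0.8, 0.8]
finger_gap: 0.0855
```

Emit:
{"api": "move_arm", "payload": {"moves": [[0,0,0,0,0,0],[0,0,0,0,0,0],[0,0,0,0,0,0],[0,0,0,0,0,0],[0,0,0,0,0,0],[0,0,0,0,0,0],[0,0,0,0,0,0]], "grip": 0}}

```text
time_s: 13.18
tcp_pos: [0.4796, -0.3029, 0.0405]
tool_rot: [0.001, 0.685, 0.729, 0.0]
contact_force: [-0.0, 1.1, 11.7]
finger_gap: 0.0531
```

Emit:
{"api": "move_arm", "payload": {"moves": [[0,0,0.03,0,0,0],[0,0,0.06,0,0,0],[0,0,0.095,0,0,0],[0,0,0.13,0,0,0],[0,0.02,0.135,0,0,0],[0.001,0.055,0.135,0,0,0],[0.001,0.09,0.135,0,0,0],[0.002,0.125,0.135,0,0,0],[0.003,0.16,0.135,0,0,0],[0.003,0.195,0.135,0,0,0]]}}

```text
time_s: 14.02
tcp_pos: [0.4816, -0.1059, 0.1745]
tool_rot: [0.001, 0.685, 0.729, 0.0]
contact_force: [0.8, 0.7, -2.3]
finger_gap: 0.0527
```

Emit:
{"api": "move_arm", "payload": {"moves": [[0.001,0.035,0,0,0,0],[0.002,0.07,0,0,0,0],[0.003,0.105,0,0,0,0],[0.004,0.14,0,0,0,0],[0.005,0.175,0,0,0,0],[0.006,0.21,0,0,0,0],[0.007,0.245,0,0,0,0],[0.0075,0.28,-0.01,0,0,0],[0.008,0.315,-0.02,0,0,0],[0.0085,0.341,-0.03,0,0,0]]}}

```text
time_s: 14.85
tcp_pos: [0.4901, 0.2363, 0.1442]
tool_rot: [0.0, 0.684, 0.729, 0.001]
contact_force: [1.0, -0.6, -3.1]
finger_gap: 0.053
```

Emit:
{"api": "move_arm", "payload": {"moves": [[0,0,-0.03,0,0,0],[0,0,-0.045,0,0,0],[0,0,-0.045,0,0,0]]}}

```text
time_s: 15.1
tcp_pos: [0.4886, 0.2337, 0.0965]
tool_rot: [-0.001, 0.684, 0.729, -0.002]
contact_force: [-0.1, -0.1, -3.6]
finger_gap: 0.053
```

```bash
python3 - <<'E'
from h import *
s=r.observe(); print(s["tcp_pos"],s["contact_force"],s["finger_gap"])
p=imaging.capture("side"); u=proj(p,[.54,.18,.06]).astype(int)
im=p["img"][u[1]-60:u[1]+60,u[0]-75:u[0]+75]; cv2.imwrite(f"pics/d.png",cv2.cvtColor(cv2.resize(im,None,fx=4,fy=4),cv2.COLOR_RGB2BGR))
E
```

```text
[0.48858218 0.23369648 0.09651775] [-0.0658674  -0.08804969 -3.62126869] 0.0530139949667876
```

View pics/d.png

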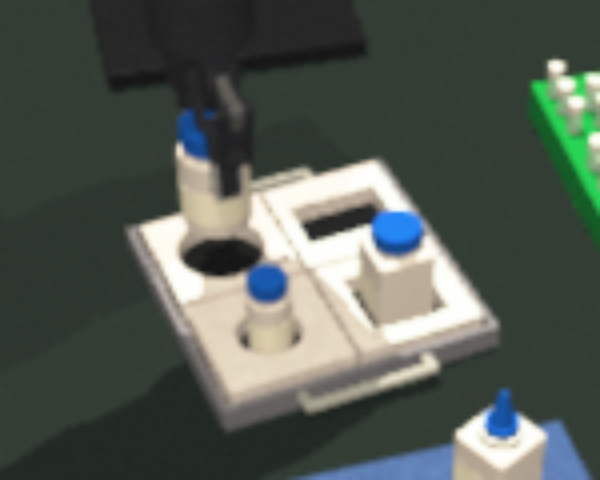

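Two bottles are seated and the large one is aligned over its well at (220,250). I lower it.

Emit:
{"api": "move_arm", "payload": {"moves": [[0.001,0.0015,-0.02,0,0,0],[0.001,0.0015,-0.035,0,0,0],[0.001,0.0015,-0.042,0,0,0],[0.001,0.0015,-0.045,0,0,0],[0.001,0.0015,-0.047,0,0,0],[0.001,0.0015,-0.048,0,0,0],[0.001,0.0015,-0.048,0,0,0]]}}

```text
time_s: 15.73
tcp_pos: [0.4917, 0.2352, 0.0513]
tool_rot: [0.0, 0.685, 0.729, 0.0]
contact_force: [-0.5, 0.3, -1.7]
finger_gap: 0.0529
```

Emit:
{"api": "move_arm", "payload": {"moves": [[0,0,-0.001,0,0,0],[0,0,-0.002,0,0,0],[0,0,-0.003,0,0,0],[0,0,-0.003,0,0,0]]}}

```text
time_s: 16.07
tcp_pos: [0.4913, 0.2352, 0.0476]
tool_rot: [0.0, 0.685, 0.729, 0.0]
contact_force: [1.1, -0.3, -2.1]
finger_gap: 0.0527
```

Emit:
{"api": "move_arm", "payload": {"moves": [[0,0,-0.001,0,0,0],[0,0,-0.0015,0,0,0],[0,0,-0.0015,0,0,0]]}}

```text
time_s: 16.32
tcp_pos: [0.4914, 0.2352, 0.0475]
tool_rot: [0.0, 0.685, 0.729, 0.001]
contact_force: [-7.1, -2.7, 23.0]
finger_gap: 0.053
```

On the floor. I release and head for the flat bottle.

Emit:
{"api": "move_arm", "payload": {"moves": [[0,0,0.001,0,0,0],[0,0,0.001,0,0,0],[0,0,0.001,0,0,0],[0,0,0.001,0,0,0],[0,0,0.001,0,0,0],[0,0,0.001,0,0,0]], "grip": 1}}

```text
time_s: 16.82
tcp_pos: [0.4912, 0.2351, 0.0469]
tool_rot: [-0.0, 0.685, 0.729, -0.0]
contact_force: [0.1, -1.1, -0.1]
finger_gap: 0.0858
```

Emit:
{"api": "move_arm", "payload": {"moves": [[0,0,0.04,0,0,0],[0,0,0.08,0,0,0],[0,0,0.12,0,0,0],[0.005,-0.03,0.14,0,0,-0.12],[0.015,-0.07,0.14,0,0,-0.24],[0.025,-0.11,0.14,0,0,-0.36],[0.035,-0.15,0.14,0,0,-0.48],[0.045,-0.19,0.14,0,0,-0.6],[0.055,-0.23,0.14,0,0,-0.72],[0.062,-0.265,0.14,0,0,-0.84]]}}

```text
time_s: 17.65
tcp_pos: [0.5536, -0.0324, 0.187]
tool_rot: [0.0, 0.924, 0.383, 0.0]
contact_force: [1.1, 0.5, 0.0]
finger_gap: 0.0852
```

Emit:
{"api": "move_arm", "payload": {"moves": [[0.004,-0.04,0,0,0,-0.11],[0.008,-0.08,0,0,0,-0.22],[0.012,-0.12,0,0,0,-0.33],[0.016,-0.16,0,0,0,-0.44],[0.02,-0.2,0,0,0,-0.55],[0.023,-0.24,0,0,0,-0.643],[0.0266,-0.278,-0.01,0,0,-0.643],[0.0266,-0.278,-0.045,0,0,-0.643],[0.0266,-0.278,-0.08,0,0,-0.643],[0.0266,-0.278,-0.08,0,0,-0.643]]}}

```text
time_s: 18.48
tcp_pos: [0.577, -0.3068, 0.1007]
tool_rot: [-0.003, 0.997, 0.074, -0.004]
contact_force: [-0.7, 0.5, -1.8]
finger_gap: 0.0858
```

```bash
python3 - <<'E'
from h import *
s=r.observe(); print(s["tcp_pos"],s["tool_rot"],s["finger_gap"])
p=imaging.capture("side"); u=proj(p,[.58,-.31,.08]).astype(int)
im=p["img"][u[1]-60:u[1]+60,u[0]-75:u[0]+75]; cv2.imwrite(f"pics/e.png",cv2.cvtColor(cv2.resize(im,None,fx=4,fy=4),cv2.COLOR_RGB2BGR))
E
```

```text
[ 0.57703466 -0.30679423  0.10070154] [-0.00292962  0.99722177  0.07434782 -0.00354406] 0.08581388365508362
```

View pics/e.png

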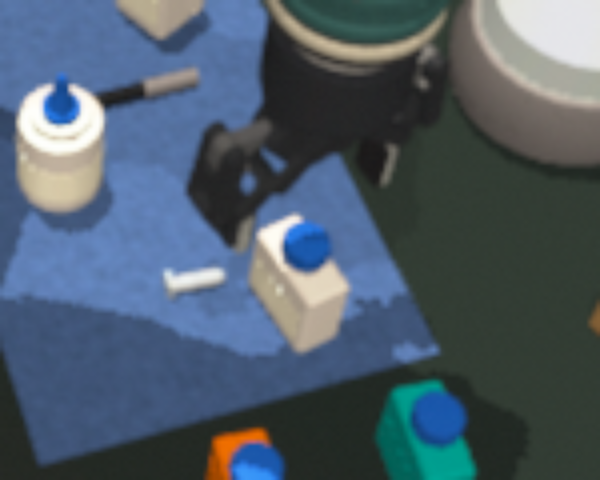

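The gripper straddles the white flat bottle, cap at (305,245). Turquoise (440,430) and orange (240,460) are clear of it. I go down.

Emit:
{"api": "move_arm", "payload": {"moves": [[0,0,-0.01,0,0,0],[0,0,-0.035,0,0,0],[0,0,-0.06,0,0,0],[0,0,-0.076,0,0,0],[0,0,-0.078,0,0,0],[0,0,-0.078,0,0,0]]}}

```text
time_s: 19.03
tcp_pos: [0.5804, -0.3078, 0.0301]
tool_rot: [0.0, 0.997, 0.075, 0.0]
contact_force: [0.4, -0.2, -0.3]
finger_gap: 0.0851
```

Emit:
{"api": "move_arm", "payload": {"moves": [[0,-0.002,0,0,0,0],[0,-0.002,0,0,0,0],[0,-0.002,0,0,0,0],[0,-0.002,0,0,0,0],[0,-0.002,0,0,0,0],[0,-0.002,0,0,0,0],[0,-0.002,0,0,0,0],[0,-0.002,0,0,0,0]], "grip": 0}}

```text
time_s: 19.7
tcp_pos: [0.5802, -0.3101, 0.0299]
tool_rot: [0.0, 0.997, 0.075, 0.0]
contact_force: [0.2, 2.4, 5.9]
finger_gap: 0.0295
```

Emit:
{"api": "move_arm", "payload": {"moves": [[0,0,0.03,0,0,0],[0,0,0.06,0,0,0],[0,0,0.095,0,0,0],[0,0,0.13,0,0,0],[0,0.02,0.145,0,0,0.1],[0,0.055,0.145,0,0,0.2],[0,0.09,0.145,0,0,0.3],[0,0.125,0.145,0,0,0.4],[0.001,0.16,0.145,0,0,0.5],[0.002,0.195,0.145,0,0,0.6]]}}

```text
time_s: 20.53
tcp_pos: [0.5815, -0.1133, 0.1743]
tool_rot: [0.0, 0.93, 0.368, 0.0]
contact_force: [0.9, 0.1, -1.1]
finger_gap: 0.0294
```

Emit:
{"api": "move_arm", "payload": {"moves": [[0.001,0.036,0,0,0,0.1],[0.002,0.072,0,0,0,0.2],[0.003,0.108,0,0,0,0.3],[0.004,0.144,0,0,0,0.4],[0.005,0.18,0,0,0,0.5],[0.006,0.216,0,0,0,0.6],[0.007,0.252,0,0,0,0.7],[0.008,0.288,0,0,0,0.8],[0.009,0.324,0,0,0,0.88],[0.0095,0.3556,-0.01,0,0,0.88]]}}

```text
time_s: 21.37
tcp_pos: [0.5917, 0.2432, 0.1656]
tool_rot: [0.001, 0.684, 0.73, 0.001]
contact_force: [-0.6, -1.0, -0.7]
finger_gap: 0.0295
```

Emit:
{"api": "move_arm", "payload": {"moves": [[0,0,-0.03,0,0,0],[0,0,-0.06,0,0,0],[0,0,-0.08,0,0,0],[0,0,-0.08,0,0,0]]}}

```text
time_s: 21.7
tcp_pos: [0.589, 0.2404, 0.0801]
tool_rot: [-0.002, 0.686, 0.728, -0.003]
contact_force: [0.1, -0.2, -0.4]
finger_gap: 0.0292
```

```bash
python3 - <<'E'
from h import *
s=r.observe(); print(s["tcp_pos"],s["tool_rot"],s["finger_gap"])
p=imaging.capture("side"); u=proj(p,[.54,.18,.06]).astype(int)
im=p["img"][u[1]-60:u[1]+60,u[0]-75:u[0]+75]; cv2.imwrite(f"pics/f.png",cv2.cvtColor(cv2.resize(im,None,fx=4,fy=4),cv2.COLOR_RGB2BGR))
E
```

```text
[0.58901142 0.24040426 0.08013663] [-0.00164743  0.68569296  0.7278842  -0.00265334] 0.029234307888190394
```

View pics/f.png

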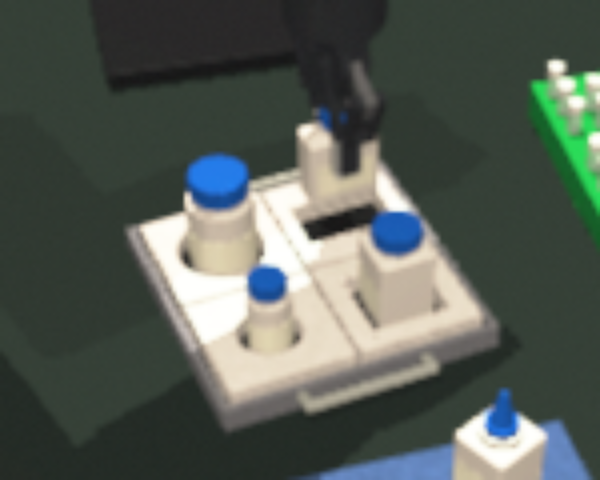

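The flat bottle is aligned over its oblong well at (340,220).

Emit:
{"api": "move_arm", "payload": {"moves": [[0,0,-0.015,0,0,0],[0,0,-0.03,0,0,0],[0,0,-0.037,0,0,0],[0,0,-0.04,0,0,0],[0,0,-0.042,0,0,0],[0,0,-0.042,0,0,0]]}}

```text
time_s: 22.25
tcp_pos: [0.5918, 0.2407, 0.0428]
tool_rot: [0.0, 0.686, 0.728, 0.0]
contact_force: [0.0, 0.3, -0.5]
finger_gap: 0.0298
```

Emit:
{"api": "move_arm", "payload": {"moves": [[0,0.001,-0.001,0,0,0],[0,0.001,-0.002,0,0,0],[0,0.001,-0.003,0,0,0],[0,0.001,-0.0035,0,0,0],[0,0.001,-0.0035,0,0,0]]}}

```text
time_s: 22.67
tcp_pos: [0.5913, 0.2417, 0.0386]
tool_rot: [-0.0, 0.686, 0.728, -0.0]
contact_force: [-0.0, 0.2, -0.7]
finger_gap: 0.0297
```

Emit:
{"api": "move_arm", "payload": {"moves": [[0,0,-0.001,0,0,0],[0,0,-0.0015,0,0,0],[0,0,-0.0015,0,0,0]]}}

```text
time_s: 22.92
tcp_pos: [0.5913, 0.2417, 0.037]
tool_rot: [-0.0, 0.686, 0.728, -0.0]
contact_force: [-0.1, 0.6, -0.9]
finger_gap: 0.0291
```

Emit:
{"api": "move_arm", "payload": {"moves": [[0,0,0,0,0,0],[0,0,0,0,0,0],[0,0,0,0,0,0],[0,0,0,0,0,0],[0,0,0,0,0,0],[0,0,0,0,0,0]], "grip": 1}}

```text
time_s: 23.42
tcp_pos: [0.5914, 0.2418, 0.0371]
tool_rot: [0.0, 0.686, 0.728, 0.0]
contact_force: [-0.7, -0.2, -0.1]
finger_gap: 0.0853
```

Emit:
{"api": "move_arm", "payload": {"moves": [[0,0,0.04,0,0,0],[0,0,0.08,0,0,0],[0,0,0.12,0,0,0],[0,0,0.15,0,0,0],[-0.03,0.02,0.17,0,0,0],[-0.06,0.05,0.17,0,0,0],[-0.09,0.08,0.17,0,0,0],[-0.12,0.11,0.17,0,0,0],[-0.15,0.14,0.17,0,0,0],[-0.18,0.17,0.17,0,0,0]]}}

```text
time_s: 24.25
tcp_pos: [0.4124, 0.4101, 0.2073]
tool_rot: [0.0, 0.686, 0.728, 0.0]
contact_force: [0.5, 0.8, 0.0]
finger_gap: 0.0857
```

Emit:
{"api": "move_arm", "payload": {"moves": [[-0.03,0.025,0,0,0,0],[-0.06,0.05,0,0,0,0],[-0.09,0.07,0,0,0,0],[-0.12,0.08,0,0,0,0],[-0.15,0.09,0,0,0,0],[-0.17,0.09,0,0,0,0],[-0.17,0.09,0,0,0,0]]}}

```text
time_s: 24.83
tcp_pos: [0.2405, 0.4993, 0.2073]
tool_rot: [-0.0, 0.685, 0.729, -0.0]
contact_force: [0.7, 0.1, 0.2]
finger_gap: 0.0854
```

```bash
python3 - <<'E'
from h import *
P={n:imaging.capture(n) for n in("top","side")}
W=dict(large_round=((.4873,.2356),.09),square=((.5977,.1384),.084),flat=((.5911,.2422),.078),small_round=((.4939,.1318),.072),nozzle_round=((.4818,-.173),.099),nozzle_square=((.5985,-.0603),.095))
for n,(g,h) in W.items():
    for k,p in P.items():
        X=cloud(p).reshape(-1,3); h2=h+(.009 if "nozz" not in n else 0)
        m=(np.hypot(*(X[:,:2]-g).T)<.04)&(abs(X[:,2]-h2)<.008)
        print(n,k,m.sum(),"off mm",((X[m].mean(0)-[*g,h2])*1000).round(1), "z spread",(X[m][:,2].std()*1000).round(1))
for n,p in P.items(): cv2.imwrite(f"pics/g_{n}.png",cv2.cvtColor(cv2.resize(p["img"],(768,576)),cv2.COLOR_RGB2BGR))
E
```

```text
large_round top 235 off mm [ 1.1 -1.4 -0.5] z spread 2.0
large_round side 139 off mm [ 0.3 -4.1 -1.1] z spread 2.3
square top 151 off mm [-0.1 -0.9 -0.4] z spread 2.3
square side 108 off mm [-0.8 -3.1 -1.6] z spread 2.5
flat top 81 off mm [-1.5 -1.8 -0.4] z spread 2.4
flat side 55 off mm [-3.5 -3.3 -2. ] z spread 2.7
small_round top 90 off mm [ 0.3 -1.1 -0.8] z spread 2.5
small_round side 70 off mm [-1.  -3.7 -1.5] z spread 2.5
nozzle_round top 17 off mm [-1.1  1.6 -0.2] z spread 4.6
nozzle_round side 24 off mm [-0.9 -2.  -0.8] z spread 4.2
nozzle_square top 16 off mm [-1.8  0.3 -1.8] z spread 4.4
nozzle_square side 22 off mm [-0.9 -2.2 -0.6] z spread 4.6
```

View pics/g_side.png

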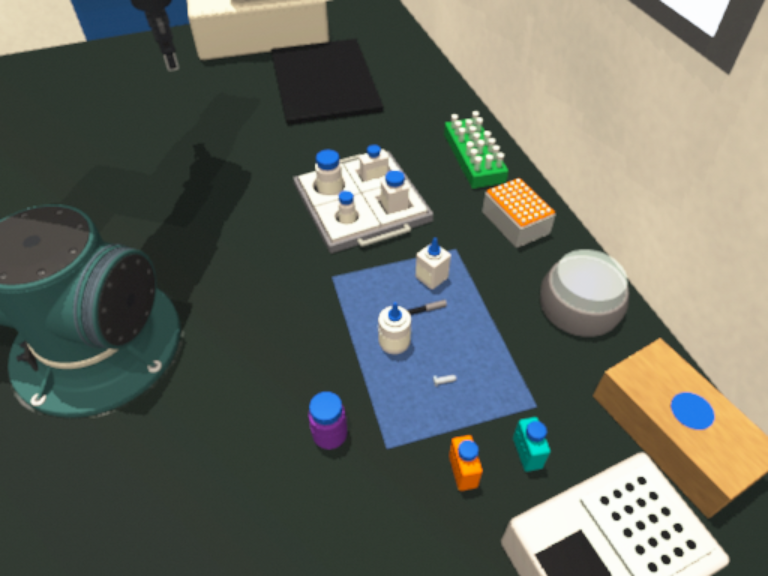

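View pics/g_top.png

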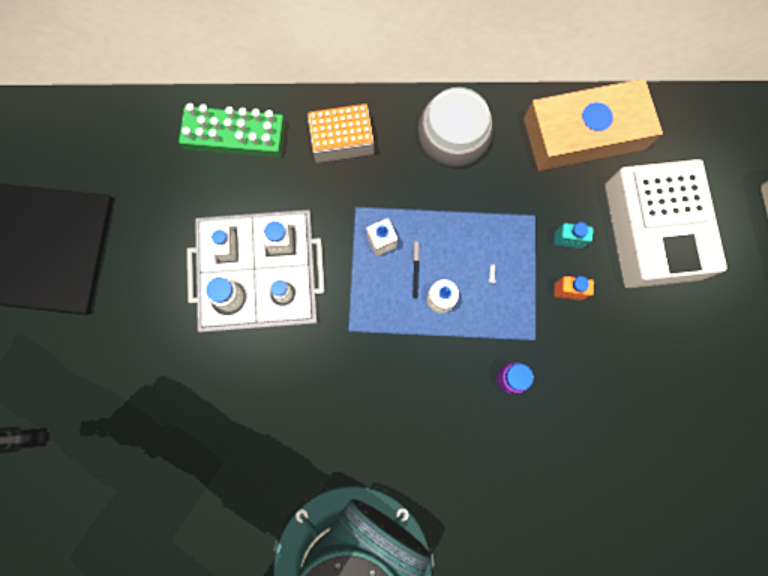

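All four bottles are seated upright: caps at (328,158), (374,151), (395,178) and (346,197) in the side view. The nozzle bottles and coloured look-alikes haven't moved. I hand in the job.

```bash
python3 -c "
from station import r
print(r.close_job())"
```

```text
the job is handed in; nothing more can be done
None
```

All four screw-capped bottles stand upright in their own wells, set down rather than dropped, and the job is handed in at about 25 s on the robot's clock. It gave no verdict.

- **Position:** in the last check, cap tops lay within 2.5 mm of the well centres in the top camera and within 5 mm in the side camera (limit 15 mm). The two cameras disagree by about 2–3 mm, in line with their calibration error.
- **Height:** cap tops read within 2 mm of fully seated (limit 4 mm). Only the large round bottle gave a clear floor contact before release. The other three were let go at the calculated floor height, with no clear rise in force.
- **Left on the bench:** both nozzle bottles read within about 2.5 mm of where they began and stand upright in the pictures. The purple, orange and turquoise look-alikes were not touched.
- **Arm:** it was parked clear of everything with the gripper open.

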